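# Clamp a battery module in the test cradle

### The job

Slide the grey battery module that lies in the cradle's channel fully home against the black end stop, and then, with the module home, flip the red cam lever over past its dead centre so that it snaps down and clamps the module. Push both gently, feeling for the resistance rather than ramming into the stops, leave the other things on the bench where they are, and finish with the gripper clear of everything.

Things in the scene. Friction and masses are not known exactly. Their poses are not given: they have to be found in the camera images.
- cradle: Dark steel test cradle, fixed to the bench at a place and heading that vary. Base 280 x 110 x 12 mm. Origin: under the middle of the base, on the channel's centre line; x runs along the channel from its open end towards the end stop, y to the left across it, z up. Channel floor at z = 12 mm. Two aluminium side rails 20 mm high, 46 mm apart, from x = -60 to +15 mm.
- stop_near (a point): Fixed mark on the channel floor (cradle x = +18, y = 0, z = 12 mm; axes as the cradle's): the nearest place of the end stop's face. Stop and clamp tower sit on one aluminium carriage that someone has set and locked 0 to 20 mm farther along +x; the setting is not measured: see it or feel for it. The rigid black stop is 44 mm wide, 40 mm high.
- cam_angle (a joint): Lever angle, rad. 0: leaning 0.1 back from upright, to the open end. Growing, it tips to cradle +x and down; 1.55: shut stop, along +x, 0.12 above level. Starts at 0 to 0.2 and stays by 0.07 N m friction. Pad meets a home module near 0.45: resistance jumps to about 0.5 N m (6 N at 85 mm), fades to nil at dead centre 1.38, then the lever runs on to its stop by itself.
- channel_end (a point): Point at cradle x = -140, y = 0, z = 12 mm, the open end. Measured from the actual stop face: tower 60 mm wide from 0 to +40 mm, head overhanging from -38 mm between z = 98 and 118 mm, ears to z = 146. Lever hinge axis along cradle y at 18 mm before the stop face, z = 136 mm. Lever 10 mm thick; red paddle 28 mm wide, 57 to 102 mm from the hinge. Push its face that looks to the open end.
- contact_pin (a joint): Brass contact pin, 8 mm across, in the middle of the end stop's face, 40 mm above the bench, sprung with under 1 N. 0: standing 5 mm proud; 0.005 m: pressed flush by a module that is fully home.
- pad (a joint): How far the round rubber pad (26 mm, under the clamp head on the lever's centre line, 18 mm before the stop face) is pressed up into its sprung holder, m. 0: hanging free, its underside 71 mm above the bench with the lever open, 7 mm over the module's top. The shut lever drives the holder down 14 mm, so about 0.007 when a module is clamped, with some 60 N.
- module: Light grey battery module, 97 x 43 x 52 mm (x, y, z), 0.4 to 0.8 kg, loose on the channel floor with 1.5 mm of play at each rail. Origin: centre of its underside; x along it towards the stop. Red and blue caps, 6 mm high, on top, 36 mm from the centre towards the open end. It starts with its origin at cradle x = -70 to -55 mm, so 25 to 60 mm short of the stop.
- spare_module: Bystander: second module of the same kind, standing elsewhere on the bench. Origin under its centre.
- grease_jar: Bystander: jar, 60 mm across, 70 mm high. Origin under its centre.
- meter: Bystander: yellow handheld meter lying on its back, 140 x 72 x 40 mm. Origin under its centre.
- wrench: Bystander: plain steel wrench lying flat. Origin at its underside.
- screwdriver: Bystander: screwdriver with a blue handle lying flat. Origin at its underside.
- red_cover: Bystander: red terminal cover, 40 x 22 x 18 mm, beside the cradle at its left. Origin under its centre.
- blue_link: Bystander: blue sleeved battery link, 100 x 18 x 11 mm, beside the cradle at its right. Origin under its centre.
There are look-alikes about, which are no part of the job. Leave any green or orange look-alike of the module alone.

How it is judged (in metres and radians):
On the way, in this order (a step that is already met when the one before it is completed fails the run):
1. the module is home against the end stop while the lever is still open (cam angle below 0.4) (value of joint contact_pin above 0.003 m and x of module in the frame of cradle above -0.035 m and z of module in the frame of cradle below 0.0155 m and y of module in the frame of cradle between -0.004 and 0.004 m and value of joint cam_angle below 0.4 rad), for 0.2 s.
2. the lever is past dead centre and down at its stop, with the pad pressing on the module (value of joint cam_angle above 1.48 rad and value of joint pad above 0.004 m), for 0.2 s.
At the end, for the whole second after the job is handed in: The module lies flat in the channel (tilt under 0.05 rad, within 4 mm of the centre line), home against the stop (contact pin pressed in over 3 of its 5 mm); the lever is down past dead centre (cam angle over 1.48); the pad is pressed in over 4 mm; all at rest and let go (all of step 2 and value of joint contact_pin above 0.003 m and x of module in the frame of cradle above -0.035 m and z of module in the frame of cradle below 0.0155 m and y of module in the frame of cradle between -0.004 and 0.004 m and angle between module's own z axis and vertical below 0.05 rad and linear speed of module below 0.02 m/s and not (velocity of joint cam_angle above 0.1 rad/s) and velocity of joint cam_angle above -0.1 rad/s); the robot touches nothing.
It fails at once if the cradle or its lever is pushed or pulled with more than 30 N (contact force between any of the fingers, the arm and cradle above 30 N).
It fails at once if the module is pushed with more than 30 N (contact force between any of the fingers, the arm and module above 30 N).
It fails at once if a bystander is moved by more than 20 mm (distance of any of spare_module, grease_jar, meter, wrench, screwdriver, red_cover, blue_link from where it was at the start of the episode above 0.02 m).
It also fails if it takes over 48 s, if anything falls off the work surface, if the arm or the gripper's body presses on something with over 40 N, if the wrist force passes 120 N, or if a joint passes its speed limit or range.

### The arm

A 6-joint arm with a two-finger parallel gripper is mounted at the origin on the work surface. World frame = base frame: x ahead of the robot, y to its left, z up, the work surface at z = 0. Lengths are in mm, angles in rad, forces in N, time in s.
With the tool pointing down it reaches from about 400 to 925 mm from the base axis. Payload 12.5 kg.
Tool frame: the origin (TCP) lies where the fingers leave the gripper's body, on its centre line; the fingertips stand 78 mm ahead of it and the grasp point (between the pads) lies 59 mm ahead of it; z points along the fingers, y is the direction in which the jaws open and shut (so a half turn about z gives the same grasp; the last joint's range is limited). The gripper opens to 95 mm and grips with 3 to 60 N. Pads are 20 mm wide; open, the fingers measure 119 mm over their backs; the gripper's body (75 mm by 180 mm) begins 59 mm behind the grasp point.
Start: joints at [1.046, 0.491, 1.559, -0, 1.092, -0.106], TCP at [254.148, 571.005, 292.261] pointing down, gripper open.
Joint ranges: [-3.1, 3.1], [-0.84, 2.19], [0.05, 2.79], [-1.13, 4.28], [0.06, 2.93], [-2.69, 2.69]. Speed limits (rad/s): [2.22, 2.22, 2.79, 3.14, 3.14, 3.14].

### API

Orientations are given as [roll, pitch, yaw] about the fixed x, y, z axes, in that order (R = Rz(yaw) Ry(pitch) Rx(roll)).
In Python, from cell import env, viewer, ticket, search_frame gives the robot as it stands.
- The arm moves only by the shell command python3 -m inch 'ROWS'. ROWS is a JSON object of lists of equal length, an entry for each row: "hand": the opening, from 0 (shut) to 1 (fully open); "delta_pos": the shift along the tool's x, y, z in cm, a list of three; "turn": the turn about the tool's z in rad. A call has 1 to 20 rows; each row shifts and turns the commanded pose from where the row before left it, along the tool's axes as they then stand; what a row does not reach is not made up. A row lasts 1/10 s, in which the tool goes at most 50 mm and 8.59 degrees, less where a joint would pass 70% of its speed; a pose out of reach is approached as far as the arm can. A call is refused whole if a number of a shift passes 5 or a number of a turn 0.15, either way. A call with a gripper value outside its range is refused whole. The fingers move at their own pace and stop on an object; the grip force is fixed at half the most. Time passes only in rows, so rows that do not move let the fingers close. It gives the time, the measured TCP pose, the force and the opening at its end, in the units of the state.
- env.state(): the state, without advancing time (a new reading comes with each control period).
- viewer.read_camera(name): name is "side" or "top" or "wrist"; returns (picture, depth): 384x512x3 uint8, blue, green, red; 384x512 float32, mm along the optical axis (not along the pixel's ray), 0 where there is no reading.
- viewer.get_calibration(name): a dict with "fx", "fy", "cx", "cy" (pixels), "k1" (the pictures are not rectified: a ray, as slopes to the right and down, at radius r is drawn at 1 + k1 r^2 times it, then the intrinsics apply), "T" (4x4, takes a point from camera to world coordinates). Camera axes: x right, y down, z forward; pixel columns grow to the right and rows downward; lengths in mm; the calibration is good to about 2 mm. A picture is of the moment at which its call begins: read the wrist's pose just before it. get_calibration takes no time and is no camera call; for the wrist camera it gives the pose at the moment of the call.
- ticket.job_done(): hands the job in, once; it reports no verdict.
Trained networks look in the newest picture that a camera, given by its name, has taken for a name from the list of things; names that differ only in an ending like _2 or _b are one class to them, and where a whole thing is asked for, a point or a joint stands for the part that bears it (a point fixed in the world has none). Each returns a list of dicts, best first, with "p" (0 to 1); they miss things now and then, are a little off and sometimes report something else, mostly with a low value. They report only what shows in the picture. A call takes as long as a camera call. They do not tell look-alikes from the thing itself.
- search_frame(camera, label): "centre" ([column, row] in pixels, amid what is visible of it).
The state is a dict: "t": time; "joints": joint angles; "qvel": joint speeds; "tau": joint torques, N m; "eef_pos": TCP position; "tcp_rot": TCP orientation; "ft_force": force on the tool from outside, world axes, zero at the start; "moment": the same for the moment, N m; "opening": opening from 0.0 (shut) to 1.0 (fully open).
Only numpy, scipy, OpenCV 4.12 (cv2) and the standard library are available. Lean on these libraries where they do the work, as an engineer would, in place of code of your own. Each camera call takes 0.05 s, during which the arm holds its last target.

## Working session

There is one attempt and no reset: what is moved stays moved. The work goes in short steps, Python scripts to look and compute and a shell command to move; the robot and the scene stay as the last step left them, time stands still between calls to the robot, and variables do not carry over. Pictures are saved under pics/ and viewed, and the job is handed in when it is done.

```bash
ls; mkdir -p pics; python3 - <<'E'
from cell import env, viewer
import cv2
for n in ("top","side"):
    p,d=viewer.read_camera(n); cv2.imwrite(f"pics/{n}0.png",p)
    c=viewer.get_calibration(n); print(n,c)
print(env.state())
E
```

```text
pics
top {'fx': 406.7592023344403, 'fy': 406.7592023344403, 'cx': 263.82948533494204, 'cy': 196.9303986744829, 'k1': -0.11913325273696619, 'T': array([[-2.86450720e-02, -9.78568363e-01,  2.03920128e-01,
         2.16961400e+02],
       [-9.99585440e-01,  2.86343489e-02, -3.00376905e-03,
         1.73747501e+01],
       [-2.89972674e-03, -2.03921634e-01, -9.78982920e-01,
         1.44180260e+03],
       [ 0.00000000e+00,  0.00000000e+00,  0.00000000e+00,
         1.00000000e+00]])}
side {'fx': 423.9929713619512, 'fy': 423.9929713619512, 'cx': 255.1759571423045, 'cy': 188.78647362993775, 'k1': -0.10188905622911694, 'T': array([[ 7.95716712e-01, -4.39339271e-01,  4.16912364e-01,
         5.67775988e+00],
       [-6.05357135e-01, -5.98984818e-01,  5.24175474e-01,
        -5.74222797e+02],
       [ 1.94333060e-02, -6.69476059e-01, -7.42579392e-01,
         9.17153316e+02],
       [ 0.00000000e+00,  0.00000000e+00,  0.00000000e+00,
         1.00000000e+00]])}
{'t': 0.1, 'joints': array([ 1.04642499e+00,  4.91505434e-01,  1.55937172e+00, -1.71083159e-05,
        1.09167370e+00, -1.05621291e-01]), 'qvel': array([ 0.00017628, -0.00148905, -0.00195824,  0.00077615,  0.00194977,
       -0.0001301 ]), 'tau': array([ 1.33147099e-03, -6.13625693e+01, -2.58607203e+01,  6.93804352e-02,
        4.70162288e-02, -1.43290436e-06]), 'eef_pos': array([254.06763523, 570.89198594, 291.72210087]), 'tcp_rot': array([-3.14063820e+00, -8.59282719e-05,  2.72285046e+00]), 'ft_force': array([ 0.46846696, -0.29476431, -0.64781855]), 'moment': array([-0.03042879,  0.00588775, -0.05455823]), 'opening': 0.9988099218170097}
```

View pics/top0.png

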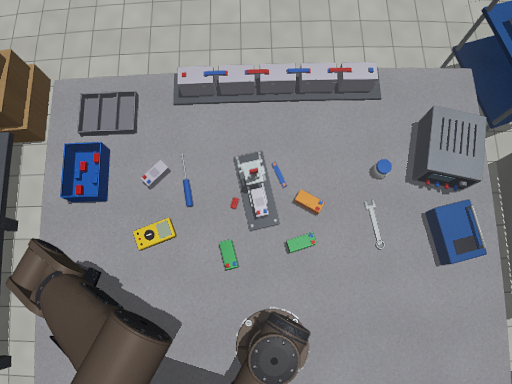

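View pics/side0.png

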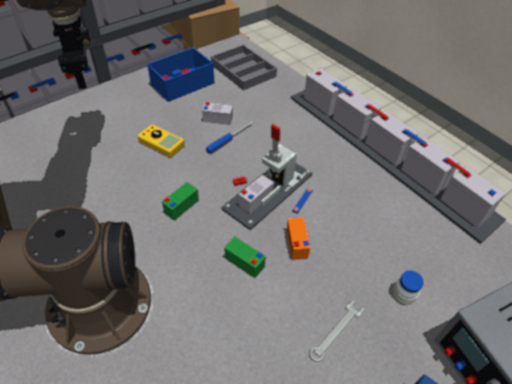

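The top picture shows the cradle around (257,190), with the channel running up the image (world +x) and tilted slightly left. The grey module is at (259,202) and the red lever at (253,170). Orange and green look-alikes stand apart from it.

```bash
cat > h.py <<'E'
import numpy as np, cv2
from cell import env, viewer, search_frame
def cloud(n):
    p,d=viewer.read_camera(n); c=viewer.get_calibration(n)
    return p,d,c,unproj(d,c)
def unproj(d,c):
    h,w=d.shape
    u,v=np.meshgrid(np.arange(w),np.arange(h))
    K=np.array([[c['fx'],0,c['cx']],[0,c['fy'],c['cy']],[0,0,1]])
    pts=np.stack([u,v],-1).reshape(-1,1,2).astype(np.float64)
    r=cv2.undistortPoints(pts,K,np.array([c['k1'],0,0,0,0.])).reshape(h,w,2)
    P=np.stack([r[...,0]*d,r[...,1]*d,d],-1)
    W=P@c['T'][:3,:3].T+c['T'][:3,3]
    W[d<=0]=np.nan
    return W
def proj(X,c):
    T=np.linalg.inv(c['T']); X=np.atleast_2d(X)
    P=X@T[:3,:3].T+T[:3,3]
    K=np.array([[c['fx'],0,c['cx']],[0,c['fy'],c['cy']],[0,0,1]])
    q,_=cv2.projectPoints(P.reshape(-1,1,3),np.zeros(3),np.zeros(3),K,np.array([c['k1'],0,0,0,0.]))
    return q.reshape(-1,2)
E
python3 - <<'E'
from h import *
p,d,c,W=cloud("top"); np.savez("top.npz",p=p,d=d,W=W)
for l in ("cradle","module","cam_angle","red_cover","blue_link","pad"):
    r=search_frame("top",l)
    for o in r[:3]:
        u,v=np.round(o['centre']).astype(int); print(l,round(o['p'],2),o['centre'],W[v,u].round(0))
x0,y0,x1,y1=215,140,305,240
z=cv2.resize(p[y0:y1,x0:x1],None,fx=6,fy=6,interpolation=cv2.INTER_CUBIC); cv2.imwrite("pics/topz.png",z)
p,d,c,W=cloud("side"); np.savez("side.npz",p=p,d=d,W=W)
for l in ("cradle","module","cam_angle"):
    for o in search_frame("side",l)[:3]:
        u,v=np.round(o['centre']).astype(int); print(l,round(o['p'],2),o['centre'],W[v,u].round(0))
z=cv2.resize(p[110:235,210:330],None,fx=5,fy=5-.2,interpolation=cv2.INTER_CUBIC); cv2.imwrite("pics/sidez.png",z)
E
```

```text
cradle 0.63 [253.4, 186.2] [557.  51.  11.]
module 0.8 [226.3, 254.0] [312. 148.  51.]
module 0.8 [306.6, 202.2] [ 484. -137.   51.]
module 0.75 [251.8, 181.3] [548.  51. 120.]
cam_angle 0.42 [254.1, 171.8] [554.  42. 211.]
red_cover 0.6 [233.7, 204.3] [491. 120.  16.]
red_cover 0.22 [379.9, 165.4] [ 605. -400.   72.]
pad 0.57 [187.7, 190.0] [545. 284.  28.]
cradle 0.75 [275.7, 177.6] [581.  53.  26.]
module 0.9 [253.5, 194.5] [471.  15.  64.]
module 0.77 [245.1, 258.0] [ 336. -127.   53.]
module 0.73 [297.3, 240.0] [ 472. -161.   51.]
cam_angle 0.79 [274.1, 136.4] [553.  43. 206.]
```

View pics/topz.png

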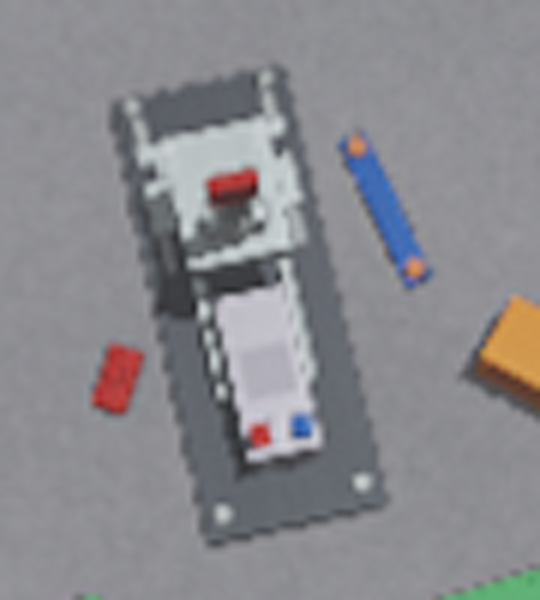

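View pics/sidez.png

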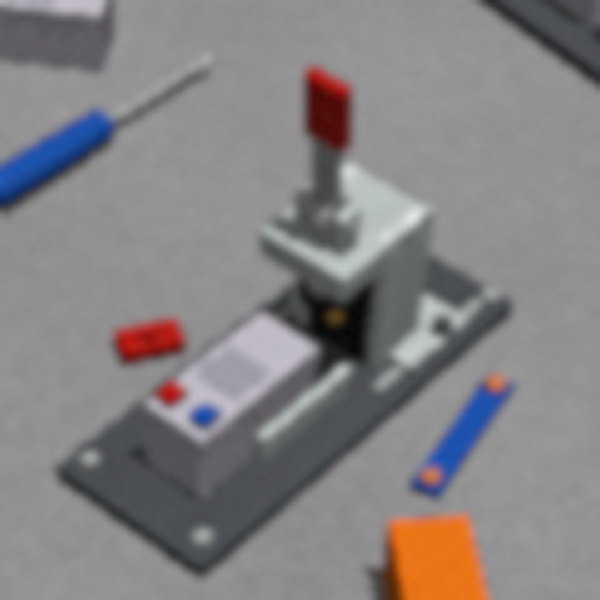

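The zooms show the module in its channel, the lever upright, and the red cover and blue link beside the cradle. Next I'll fit the base and the module top.

```bash
python3 - <<'E'
from h import *
for n in ("top","side"):
    f=np.load(n+".npz"); W=f['W'];p=f['p'].astype(int)
    x,y,z=W[...,0],W[...,1],W[...,2]
    m=(abs(x-540)<190)&(abs(y-45)<140)
    # base: above bench, connected component incl (557,51)
    b=(m&(z>6)&(z<230)).astype(np.uint8)
    k,lab,st,ce=cv2.connectedComponentsWithStats(b)
    i=np.argmax(st[1:,4])+1
    q=W[(lab==i)&(z<20)][:,:2].astype(np.float32)
    r=cv2.minAreaRect(q); print(n,"base rect",r, "zmed",np.nanmedian(z[(lab==i)&(z<16)]))
    mm=(lab==i)&(z>60)&(z<68)
    k,l2,st,ce=cv2.connectedComponentsWithStats(mm.astype(np.uint8)); j=np.argmax(st[1:,4])+1
    q=W[l2==j][:,:2].astype(np.float32); print("modtop",cv2.minAreaRect(q),st[j,4], np.median(z[l2==j]))
    red=m&(p[...,2]>130)&(p[...,1]<60)&(z>150)
    q=W[red]; print("paddle",len(q),q.min(0).round(),q.max(0).round(),np.median(q,0).round(1))
    up=W[(lab==i)&(z>85)&(z<125)]; print("head",cv2.minAreaRect(up[:,:2].astype(np.float32)),np.median(up[:,2]))
E
```

```text
top base rect ((544.2472534179688, 44.44159698486328), (280.4146728515625, 115.24524688720703), 11.418352127075195) zmed 11.993833250734951
modtop ((489.50799560546875, 31.16001319885254), (95.685302734375, 43.05305480957031), 10.886343002319336) 250 64.69121626015703
paddle 11 [550.  32. 230.] [556.  54. 241.] [553.7  44.7 235.7]
head ((581.0485229492188, 49.97168731689453), (79.21003723144531, 59.939388275146484), 11.457975387573242) 118.08136086777756
side base rect ((543.7611694335938, 41.410186767578125), (282.4085693359375, 112.99472045898438), 11.29638957977295) zmed 12.741189647267106
modtop ((489.1649475097656, 29.185928344726562), (98.79570770263672, 44.449119567871094), 11.520553588867188) 394 64.72974044239595
paddle 15 [550.  31. 234.] [558.  52. 241.] [553.3  43.8 237.3]
head ((581.5551147460938, 47.75586700439453), (81.4974365234375, 62.26224136352539), 11.145526885986328) 117.63938284025824
```

Fit results:

| Quantity | Value |
|---|---|
| Heading | about 0.199 rad |
| Cradle origin | about (544, 41.5) |
| Module | cradle x ≈ -56 |
| Stop face | cradle x ≈ +36.6 |
| Expected travel | about 44 mm |

I'll turn the tool square to the channel with the jaws across it, shut the fingers, and go behind the module.

```bash
python3 -m inch '{"hand":[0,0,0,0,0,0,0],"delta_pos":[[0,0,0],[0,0,0],[0,0,0],[0,0,0],[0,0,0],[-2.7,0,0],[-2.8,0,0]],"turn":[-0.124,-0.124,-0.124,-0.124,-0.122,0,0]}'
python3 -m inch '{"hand":[0,0,0,0,0,0,0,0,0,0,0,0,0,0,0],"delta_pos":[[0,-2,0],[0,-4,0],[0,-4,0],[0,-4,0],[0,-4,0],[0,-4,0],[0,-4,0],[0,-4,0],[0,-4,0],[0,-4,0],[0,-4,0],[0,-4,0],[0,-4,0],[0,-4,0],[0,-4,0]],"turn":[0,0,0,0,0,0,0,0,0,0,0,0,0,0,0]}'; cat >st.py <<'E'
from h import *
s=env.state(); e=s['eef_pos']; yaw=.199; O=np.array([544,41.5])
c,sn=np.cos(yaw),np.sin(yaw); d=e[:2]-O
f=s['ft_force']
print("t",s['t'].__round__(2),"eef",e.round(1),"rot",s['tcp_rot'].round(3),"cradle xy",round(d[0]*c+d[1]*sn,1),round(-d[0]*sn+d[1]*c,1),"F cr",round(f[0]*c+f[1]*sn,2),round(-f[0]*sn+f[1]*c,2),round(f[2],2),"op",round(s['opening'],3))
E
python3 st.py
```

```text
t: 1.35
eef_pos: [308.2, 582.2, 292.6]
tcp_rot: [3.141, 0.0, -2.941]
ft_force: [0.0, -0.5, -0.1]
opening: 0.469
t: 2.85
eef_pos: [422.9, 11.7, 292.5]
tcp_rot: [-3.141, 0.001, -2.942]
ft_force: [0.6, -0.1, 0.5]
opening: 0.007
t 2.85 eef [422.9  11.7 292.5] rot [-3.141e+00  1.000e-03 -2.942e+00] cradle xy -124.6 -5.3 F cr 0.53 -0.18 0.51 op 0.007
```

```bash
python3 -m inch '{"hand":[0,0],"delta_pos":[[0,0.5,0],[0,0,0]],"turn":[0,0]}'; python3 st.py; python3 - <<'E'
from h import *
c=viewer.get_calibration("wrist")
p,d=viewer.read_camera("wrist"); W=unproj(d,c); np.savez("wr.npz",p=p,d=d,W=W)
cv2.imwrite("pics/w1.png",p)
z=W[...,2]
yaw=.199;O=np.array([544,41.5]);cc,s=np.cos(yaw),np.sin(yaw)
X=(W[...,0]-O[0])*cc+(W[...,1]-O[1])*s; Y=-(W[...,0]-O[0])*s+(W[...,1]-O[1])*cc
m=(z>60)&(z<67)&(abs(Y)<40)&(X>-130)&(X<10)
q=np.stack([X[m],Y[m]],1).astype(np.float32);print("mod",len(q),cv2.minAreaRect(q),np.percentile(q,[1,99],axis=0))
m=(z>85)&(z<130)&(abs(Y)<50)&(X>-60)&(X<120)
q=np.stack([X[m],Y[m]],1).astype(np.float32);print("head",len(q),len(q) and np.percentile(q,[1,99],axis=0))
E
```

```text
t: 3.05
eef_pos: [421.8, 17.8, 292.2]
tcp_rot: [3.141, -0.0, -2.945]
ft_force: [0.4, 0.6, -0.3]
opening: 0.005
t 3.05 eef [421.8  17.8 292.2] rot [ 3.141 -0.    -2.945] cradle xy -124.5 0.9 F cr 0.47 0.48 -0.27 op 0.005
mod 920 ((-79.43907165527344, 0.16901206970214844), (54.42033004760742, 42.987091064453125), 0.3523883819580078) [[-106.05586784  -21.15109537]
 [ -56.36450428   21.39982458]]
head 110 [[-2.75969536 -2.01209476]
 [12.15891507  5.01686593]]
```

View pics/w1.png

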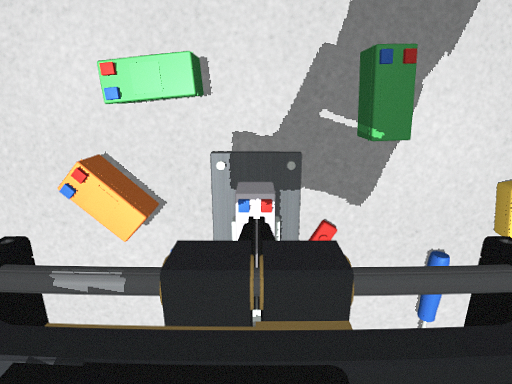

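The wrist view confirms the alignment: module rear at cradle x ≈ -106, y ≈ 0. I'll back off a little and go down.

```bash
python3 -m inch '{"hand":[0,0,0,0,0,0],"delta_pos":[[0.5,0,3.5],[0,0,4],[0,0,4],[0,0,4],[0,0,2.4],[0,0,0]],"turn":[0,0,0,0,0,0]}'; python3 st.py
```

```text
t: 3.7
eef_pos: [416.0, 18.4, 111.1]
tcp_rot: [3.14, -0.005, -2.94]
ft_force: [-0.3, 0.1, 0.1]
opening: 0.001
t 3.7 eef [416.   18.4 111.1] rot [ 3.14  -0.005 -2.94 ] cradle xy -130.1 2.7 F cr -0.29 0.14 0.13 op 0.001
```

```bash
python3 -m inch '{"hand":[0,0,0,0,0,0],"delta_pos":[[-0.3,0,0],[-0.3,0,0],[-0.3,0,0],[-0.3,0,0],[-0.3,0,0],[-0.3,0,0]],"turn":[0,0,0,0,0,0]}'; python3 st.py
```

```text
t: 4.3
eef_pos: [433.6, 20.9, 113.7]
tcp_rot: [3.141, -0.002, -2.942]
ft_force: [-7.8, -0.8, 7.6]
opening: 0.002
t 4.3 eef [433.6  20.9 113.7] rot [ 3.141e+00 -2.000e-03 -2.942e+00] cradle xy -112.3 1.7 F cr -7.84 0.81 7.56 op 0.002
```

```bash
python3 -m inch '{"hand":[0],"delta_pos":[[0,0,0]],"turn":[0]}'; python3 st.py; python3 - <<'E'
from h import *
p,d,c,W=cloud("side")
cv2.imwrite("pics/s1.png",cv2.resize(p[90:235,190:330],None,fx=4,fy=4,interpolation=cv2.INTER_CUBIC))
E
```

```text
t: 4.4
eef_pos: [434.1, 20.9, 113.7]
tcp_rot: [3.141, -0.001, -2.942]
ft_force: [-3.9, -0.8, 2.4]
opening: 0.005
t 4.4 eef [434.1  20.9 113.7] rot [ 3.141e+00 -1.000e-03 -2.942e+00] cradle xy -111.8 1.6 F cr -3.94 -0.02 2.43 op 0.005
```

View pics/s1.png

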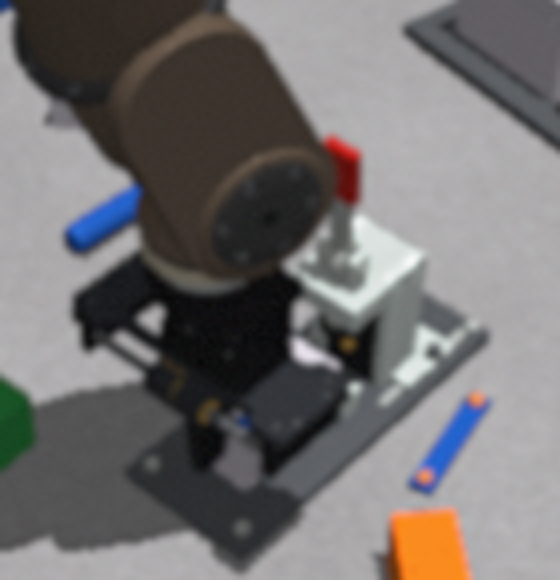

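The finger has met the module: a few newtons and it moves. In the picture the wrist link looks close to the lever, so I'll measure the clearance before pushing on.

```bash
python3 - <<'E'
from h import *
yaw=.199;O=np.array([544,41.5]);cc,s=np.cos(yaw),np.sin(yaw)
for n in("side","top"):
    p,d,c,W=cloud(n)
    X=(W[...,0]-O[0])*cc+(W[...,1]-O[1])*s; Y=-(W[...,0]-O[0])*s+(W[...,1]-O[1])*cc; z=W[...,2]
    col=p.astype(int); red=(col[...,2]>1.8*col[...,1]+20)
    for a in range(100,460,30):
        m=(z>a)&(z<a+30)&(abs(Y)<70)&(X>-200)&(X<150)
        mr=m&red; m=m&~red&((X<-5)|(z>150))
        print(n,a,m.sum(),"nonred X max",X[m].max().round() if m.sum() else None,"red X min/Y",(X[mr].min().round(),Y[mr].mean().round()) if mr.sum() else None)
    cv2.imwrite(f"pics/{n}2.png",p)
E
```

```text
side 100 77 nonred X max -114.0 red X min/Y None
side 130 603 nonred X max 23.0 red X min/Y None
side 160 352 nonred X max 21.0 red X min/Y None
side 190 382 nonred X max 19.0 red X min/Y (np.float64(8.0), np.float64(-7.0))
side 220 237 nonred X max 17.0 red X min/Y (np.float64(7.0), np.float64(-4.0))
side 250 211 nonred X max -100.0 red X min/Y None
side 280 380 nonred X max -83.0 red X min/Y (np.float64(-83.0), np.float64(-70.0))
side 310 481 nonred X max -84.0 red X min/Y (np.float64(-92.0), np.float64(-69.0))
side 340 510 nonred X max -95.0 red X min/Y None
side 370 465 nonred X max -110.0 red X min/Y None
side 400 496 nonred X max -120.0 red X min/Y None
side 430 461 nonred X max -114.0 red X min/Y None
top 100 0 nonred X max None red X min/Y None
top 130 5 nonred X max 15.0 red X min/Y None
top 160 10 nonred X max 18.0 red X min/Y None
top 190 11 nonred X max 11.0 red X min/Y None
top 220 17 nonred X max 18.0 red X min/Y (np.float64(7.0), np.float64(0.0))
top 250 1 nonred X max -91.0 red X min/Y None
top 280 4 nonred X max -55.0 red X min/Y None
top 310 107 nonred X max -49.0 red X min/Y None
top 340 138 nonred X max -57.0 red X min/Y None
top 370 42 nonred X max -75.0 red X min/Y None
top 400 86 nonred X max -86.0 red X min/Y None
top 430 103 nonred X max -104.0 red X min/Y None
```

View pics/top2.png

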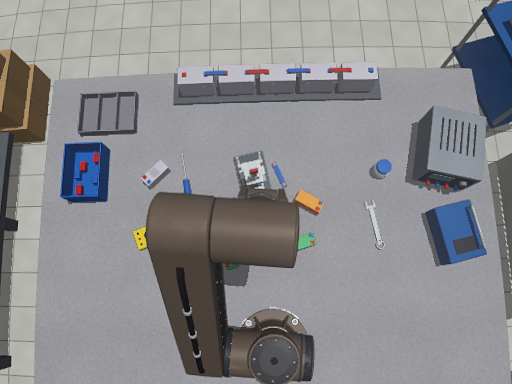

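The wrist stays more than 40 mm above the lever tip even at the end of the push. I'll continue in small steps.

```bash
python3 -m inch '{"hand":[0,0,0,0,0,0],"delta_pos":[[-0.2,0,0],[-0.2,0,0],[-0.2,0,0],[-0.2,0,0],[-0.2,0,0],[-0.2,0,0]],"turn":[0,0,0,0,0,0]}'; python3 st.py;  python3 -m inch '{"hand":[0,0,0,0,0,0],"delta_pos":[[-0.2,0,0],[-0.2,0,0],[-0.2,0,0],[-0.2,0,0],[-0.2,0,0],[-0.2,0,0]],"turn":[0,0,0,0,0,0]}'; python3 st.py
```

```text
t: 5.15
eef_pos: [445.4, 23.2, 113.4]
tcp_rot: [3.141, -0.002, -2.942]
ft_force: [-8.2, -1.6, 7.4]
opening: 0.006
t 5.15 eef [445.4  23.2 113.4] rot [ 3.141e+00 -2.000e-03 -2.942e+00] cradle xy -100.3 1.6 F cr -8.4 0.05 7.42 op 0.006
t: 5.75
eef_pos: [457.2, 25.6, 113.4]
tcp_rot: [3.141, -0.002, -2.942]
ft_force: [-8.3, -1.1, 7.2]
opening: 0.006
t 5.75 eef [457.2  25.6 113.4] rot [ 3.141e+00 -2.000e-03 -2.942e+00] cradle xy -88.2 1.6 F cr -8.31 0.59 7.19 op 0.006
```

```bash
python3 -m inch '{"hand":[0,0,0,0,0,0],"delta_pos":[[-0.2,0,0],[-0.2,0,0],[-0.2,0,0],[-0.2,0,0],[-0.2,0,0],[-0.1,0,0]],"turn":[0,0,0,0,0,0]}'; python3 st.py;  python3 -m inch '{"hand":[0,0,0,0],"delta_pos":[[-0.1,0,0],[-0.1,0,0],[-0.1,0,0],[-0.1,0,0]],"turn":[0,0,0,0]}'; python3 st.py
```

```text
t: 6.35
eef_pos: [468.2, 27.8, 113.4]
tcp_rot: [3.141, -0.002, -2.942]
ft_force: [-8.1, -1.7, 6.7]
opening: 0.004
t 6.35 eef [468.2  27.8 113.4] rot [ 3.141e+00 -2.000e-03 -2.942e+00] cradle xy -77.0 1.5 F cr -8.33 -0.09 6.7 op 0.004
t: 6.75
eef_pos: [471.7, 28.5, 113.4]
tcp_rot: [3.141, -0.003, -2.942]
ft_force: [-9.9, -1.7, 8.1]
opening: 0.004
t 6.75 eef [471.7  28.5 113.4] rot [ 3.141e+00 -3.000e-03 -2.942e+00] cradle xy -73.5 1.6 F cr -10.07 0.27 8.13 op 0.004
```

```bash
for i in 1; do python3 -m inch '{"hand":[0,0],"delta_pos":[[-0.1,0,0],[-0.05,0,0]],"turn":[0,0]}'; python3 st.py;  python3 -m inch '{"hand":[0,0],"delta_pos":[[-0.05,0,0],[-0.05,0,0]],"turn":[0,0]}'; python3 st.py; done
```

```text
t: 6.95
eef_pos: [473.1, 28.9, 113.4]
tcp_rot: [3.141, -0.003, -2.942]
ft_force: [-12.6, -3.8, 10.7]
opening: 0.003
t 6.95 eef [473.1  28.9 113.4] rot [ 3.141e+00 -3.000e-03 -2.942e+00] cradle xy -72.0 1.6 F cr -13.07 -1.19 10.75 op 0.003
t: 7.15
eef_pos: [473.2, 28.9, 113.5]
tcp_rot: [3.141, -0.005, -2.942]
ft_force: [-15.7, -7.3, 14.2]
opening: 0.007
t 7.15 eef [473.2  28.9 113.5] rot [ 3.141 -0.005 -2.942] cradle xy -71.9 1.6 F cr -16.81 -4.11 14.16 op 0.007
```

The motion stopped at TCP x ≈ -72 as the force rose, about 43.5 mm after contact and close to the predicted travel. I'll ease off and check.

```bash
python3 -m inch '{"hand":[0,0,0],"delta_pos":[[0,0,0],[0,0,0],[0,0,0]],"turn":[0,0,0]}'; python3 st.py;  python3 -m inch '{"hand":[0,0,0,0,0],"delta_pos":[[0.1,0,0],[0.2,0,0],[0.4,0,0],[0.8,0,0],[1.5,0,0]],"turn":[0,0,0,0,0]}'; python3 st.py
python3 -m inch '{"hand":[0,0,0,0,0,0,0,0],"delta_pos":[[3,0,0],[0,0,-4],[0,0,-4],[0,0,-4],[0,0,-4],[0,0,-4],[0,0,-4],[0,0,0]],"turn":[0,0,0,0,0,0,0,0]}'; python3 st.py
python3 - <<'E'
from h import *
yaw=.199;O=np.array([544,41.5]);cc,s=np.cos(yaw),np.sin(yaw)
for n in ("side","wrist"):
    c=viewer.get_calibration(n); p,d=viewer.read_camera(n); W=unproj(d,c); z=W[...,2]
    X=(W[...,0]-O[0])*cc+(W[...,1]-O[1])*s; Y=-(W[...,0]-O[0])*s+(W[...,1]-O[1])*cc
    m=(z>60)&(z<67)&(abs(Y)<26)&(X>-130)&(X<30)
    q=np.stack([X[m],Y[m]],1).astype(np.float32)
    if len(q): print(n,len(q),cv2.minAreaRect(q),np.percentile(q,[1,99],axis=0).round(1))
    cv2.imwrite(f"pics/{n}3.png",p if n=="wrist" else cv2.resize(p[90:235,190:330],None,fx=4,fy=4,interpolation=cv2.INTER_CUBIC))
E
```

```text
t: 7.45
eef_pos: [473.2, 28.9, 113.4]
tcp_rot: [3.141, -0.005, -2.942]
ft_force: [-13.7, -5.1, 12.2]
opening: 0.005
t 7.45 eef [473.2  28.9 113.4] rot [ 3.141 -0.005 -2.942] cradle xy -71.9 1.6 F cr -14.46 -2.3 12.16 op 0.005
t: 7.95
eef_pos: [445.9, 23.0, 113.3]
tcp_rot: [-3.141, 0.001, -2.942]
ft_force: [0.1, -0.0, -0.5]
opening: 0.009
t 7.95 eef [445.9  23.  113.3] rot [-3.141e+00  1.000e-03 -2.942e+00] cradle xy -99.8 1.3 F cr 0.13 -0.06 -0.46 op 0.009
t: 8.75
eef_pos: [417.1, 17.0, 357.4]
tcp_rot: [-3.139, 0.008, -2.942]
ft_force: [-0.2, -0.2, -1.4]
opening: 0.001
t 8.75 eef [417.1  17.  357.4] rot [-3.139  0.008 -2.942] cradle xy -129.3 1.1 F cr -0.22 -0.12 -1.42 op 0.001
side 281 ((-15.69942855834961, -1.0070304870605469), (90.19667053222656, 44.15848922729492), 0.8156335949897766) [[-59.5 -22.5]
 [ 28.3  20.3]]
wrist 166 ((-50.32758331298828, 0.7730579376220703), (24.475147247314453, 42.932159423828125), 2.9729132652282715) [[-61.5 -20.4]
 [-39.2  21.8]]
```

View pics/side3.png

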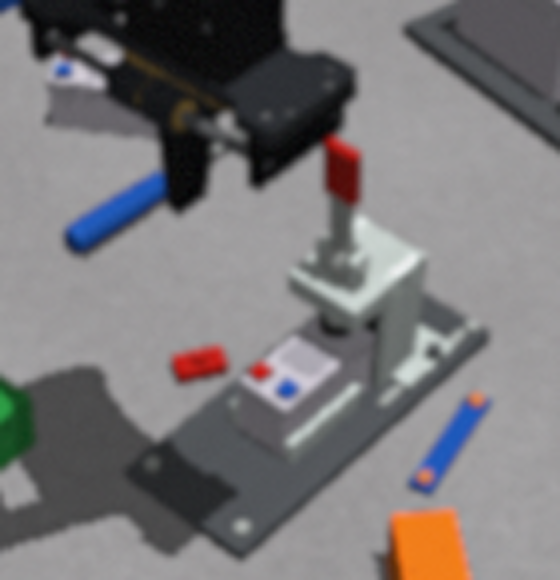

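View pics/wrist3.png

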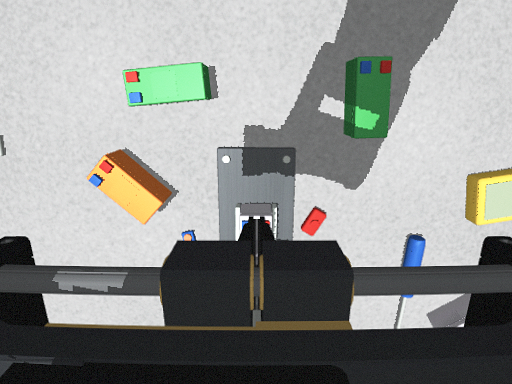

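Module rear at cradle x ≈ -61 puts its front at about +36, so it is home against the stop, and the lever is still upright. Next I'll work out the lever's arc for the fingertip corner and approach it.

```bash
python3 -m inch '{"hand":[0,0,0,0,0,0],"delta_pos":[[-3,0,1],[-3.6,0,2],[-3,0,2],[-1.0,-0.1,0.9],[0,0,0],[0,0,0]],"turn":[0,0,0,0,0,0]}'; python3 st.py
python3 - <<'E'
import numpy as np
for r in (85,80):
  P=[]
  for phi in np.arange(-.1,1.46,.1):
    x=18+r*np.sin(phi)-5*np.cos(phi)-10; z=136+r*np.cos(phi)+5*np.sin(phi)+78
    P.append((x,z))
    print(r,round(phi+.1,2),round(x,1),round(z,1), "" if len(P)<2 else (round(P[-2][0]-x,1),round(P[-2][1]-z,1)))
E
python3 - <<'E'
from h import *
p,d,c,W=cloud("side")
cv2.imwrite("pics/s4.png",cv2.resize(p[50:235,170:330],None,fx=3.5,fy=3.2,interpolation=cv2.INTER_CUBIC))
E
```

```text
t: 9.45
eef_pos: [519.6, 37.0, 293.9]
tcp_rot: [3.141, -0.002, -2.942]
ft_force: [-0.9, 0.5, -0.3]
opening: 0.005
t 9.45 eef [519.6  37.  293.9] rot [ 3.141e+00 -2.000e-03 -2.942e+00] cradle xy -24.8 0.4 F cr -0.8 0.71 -0.26 op 0.005
85 0.0 -5.5 298.1 
85 0.1 3.0 299.0 (np.float64(-8.5), np.float64(-0.9))
85 0.2 11.5 299.1 (np.float64(-8.5), np.float64(-0.1))
85 0.3 20.0 298.3 (np.float64(-8.5), np.float64(0.8))
85 0.4 28.3 296.7 (np.float64(-8.4), np.float64(1.6))
85 0.5 36.5 294.2 (np.float64(-8.2), np.float64(2.4))
85 0.6 44.4 291.0 (np.float64(-7.9), np.float64(3.2))
85 0.7 51.9 287.0 (np.float64(-7.5), np.float64(4.0))
85 0.8 58.9 282.2 (np.float64(-7.1), np.float64(4.7))
85 0.9 65.5 276.8 (np.float64(-6.6), np.float64(5.4))
85 1.0 71.5 270.8 (np.float64(-6.0), np.float64(6.1))
85 1.1 76.8 264.1 (np.float64(-5.3), np.float64(6.6))
85 1.2 81.5 257.0 (np.float64(-4.7), np.float64(7.1))
85 1.3 85.4 249.5 (np.float64(-3.9), np.float64(7.6))
85 1.4 88.6 241.6 (np.float64(-3.2), np.float64(7.9))
85 1.5 90.9 233.4 (np.float64(-2.3), np.float64(8.2))
80 0.0 -5.0 293.1 
80 0.1 3.0 294.0 (np.float64(-8.0), np.float64(-0.9))
80 0.2 11.0 294.1 (np.float64(-8.0), np.float64(-0.1))
80 0.3 19.0 293.4 (np.float64(-8.0), np.float64(0.7))
80 0.4 26.9 291.9 (np.float64(-7.9), np.float64(1.5))
80 0.5 34.5 289.6 (np.float64(-7.7), np.float64(2.3))
80 0.6 42.0 286.6 (np.float64(-7.4), np.float64(3.0))
80 0.7 49.0 282.9 (np.float64(-7.1), np.float64(3.8))
80 0.8 55.7 278.4 (np.float64(-6.7), np.float64(4.4))
80 0.9 61.9 273.3 (np.float64(-6.2), np.float64(5.1))
80 1.0 67.6 267.6 (np.float64(-5.7), np.float64(5.7))
80 1.1 72.6 261.4 (np.float64(-5.1), np.float64(6.2))
80 1.2 77.0 254.7 (np.float64(-4.4), np.float64(6.7))
80 1.3 80.8 247.6 (np.float64(-3.7), np.float64(7.1))
80 1.4 83.7 240.2 (np.float64(-3.0), np.float64(7.4))
80 1.5 86.0 232.5 (np.float64(-2.2), np.float64(7.7))
```

View pics/s4.png

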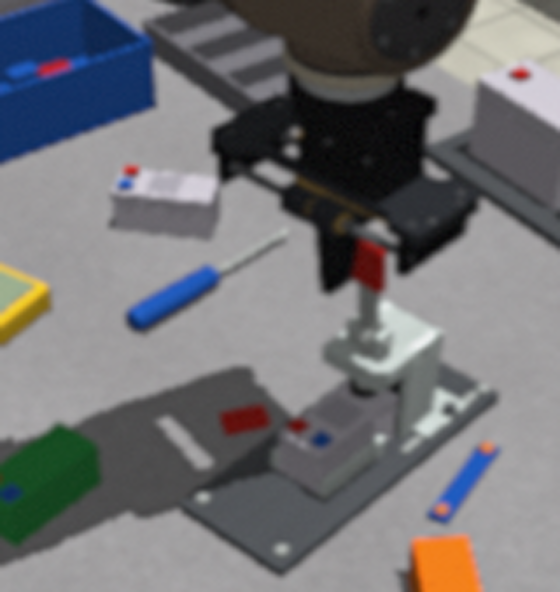

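```bash
python3 -m inch '{"hand":[0,0,0,0,0,0],"delta_pos":[[-0.3,0,-0.1],[-0.3,0,-0.1],[-0.3,0,0],[-0.3,0,0],[-0.3,0,0],[-0.3,0,0]],"turn":[0,0,0,0,0,0]}'; python3 st.py;python3 -m inch '{"hand":[0,0,0,0],"delta_pos":[[-0.3,0,0],[-0.3,0,0],[-0.3,0,0],[-0.3,0,0]],"turn":[0,0,0,0]}'; python3 st.py
```

```text
t: 10.1
eef_pos: [538.4, 40.8, 296.2]
tcp_rot: [3.142, -0.0, -2.942]
ft_force: [0.2, -0.8, -0.2]
opening: 0.004
t 10.1 eef [538.4  40.8 296.2] rot [ 3.142 -0.    -2.942] cradle xy -5.6 0.4 F cr 0.03 -0.79 -0.17 op 0.004
t: 10.5
eef_pos: [550.2, 43.2, 296.2]
tcp_rot: [3.142, -0.0, -2.942]
ft_force: [-1.0, -0.7, 0.3]
opening: 0.005
t 10.5 eef [550.2  43.2 296.2] rot [ 3.142 -0.    -2.942] cradle xy 6.4 0.4 F cr -1.11 -0.5 0.35 op 0.005
```

```bash
python3 -m inch '{"hand":[0,0,0,0,0,0,0],"delta_pos":[[-0.3,0,0],[-0.3,0,0.02],[-0.3,0,0.03],[-0.3,0,0.04],[-0.3,0,0.05],[-0.3,0,0.06],[-0.3,0,0.07]],"turn":[0,0,0,0,0,0,0]}'; python3 st.py;python3 -m inch '{"hand":[0,0,0],"delta_pos":[[-0.25,0,0.07],[-0.25,0,0.08],[-0.25,0,0.08]],"turn":[0,0,0]}'; python3 st.py
```

```text
t: 11.2
eef_pos: [570.8, 47.3, 293.5]
tcp_rot: [3.142, 0.0, -2.942]
ft_force: [-0.1, -0.2, 0.2]
opening: 0.008
t 11.2 eef [570.8  47.3 293.5] rot [ 3.142  0.    -2.942] cradle xy 27.4 0.4 F cr -0.17 -0.17 0.15 op 0.008
t: 11.5
eef_pos: [577.8, 48.7, 291.3]
tcp_rot: [3.142, -0.001, -2.942]
ft_force: [-4.8, -0.8, 5.3]
opening: 0.003
t 11.5 eef [577.8  48.7 291.3] rot [ 3.142e+00 -1.000e-03 -2.942e+00] cradle xy 34.6 0.4 F cr -4.86 0.16 5.34 op 0.003
```

Resistance jumped at about 0.49 rad to roughly 7 N, as the pad met the module. I'll continue along the arc.

```bash
python3 -m inch '{"hand":[0,0,0,0],"delta_pos":[[-0.25,0,0.09],[-0.25,0,0.1],[-0.25,0,0.1],[-0.25,0,0.12]],"turn":[0,0,0,0]}'; python3 st.py;python3 -m inch '{"hand":[0,0,0,0],"delta_pos":[[-0.25,0,0.14],[-0.25,0,0.15],[-0.23,0,0.15],[-0.23,0,0.16]],"turn":[0,0,0,0]}'; python3 st.py
```

```text
t: 11.9
eef_pos: [587.4, 50.6, 287.3]
tcp_rot: [3.142, -0.001, -2.942]
ft_force: [-5.0, -1.4, 5.1]
opening: 0.0
t 11.9 eef [587.4  50.6 287.3] rot [ 3.142e+00 -1.000e-03 -2.942e+00] cradle xy 44.3 0.4 F cr -5.14 -0.36 5.13 op 0.0
t: 12.3
eef_pos: [597.0, 52.5, 281.5]
tcp_rot: [-3.142, -0.0, -2.942]
ft_force: [-4.0, -1.8, 5.2]
opening: 0.002
t 12.3 eef [597.   52.5 281.5] rot [-3.142 -0.    -2.942] cradle xy 54.1 0.3 F cr -4.24 -0.97 5.2 op 0.002
```

```bash
python3 -m inch '{"hand":[0,0,0,0],"delta_pos":[[-0.22,0,0.16],[-0.22,0,0.16],[-0.22,0,0.17],[-0.22,0,0.17]],"turn":[0,0,0,0]}'; python3 st.py;python3 -m inch '{"hand":[0,0,0,0],"delta_pos":[[-0.2,0,0.2],[-0.2,0,0.21],[-0.2,0,0.22],[-0.18,0,0.22]],"turn":[0,0,0,0]}'; python3 st.py
```

```text
t: 12.7
eef_pos: [605.6, 54.2, 274.8]
tcp_rot: [-3.142, -0.0, -2.942]
ft_force: [-4.1, -2.4, 4.1]
opening: 0.006
t 12.7 eef [605.6  54.2 274.8] rot [-3.142 -0.    -2.942] cradle xy 62.9 0.3 F cr -4.54 -1.57 4.06 op 0.006
t: 13.1
eef_pos: [613.7, 55.9, 265.9]
tcp_rot: [-3.142, 0.0, -2.942]
ft_force: [-1.7, -1.7, 5.2]
opening: 0.004
t 13.1 eef [613.7  55.9 265.9] rot [-3.142  0.    -2.942] cradle xy 71.1 0.3 F cr -2.01 -1.31 5.15 op 0.004
```

```bash
python3 -m inch '{"hand":[0,0,0,0],"delta_pos":[[-0.18,0,0.25],[-0.18,0,0.26],[-0.18,0,0.27],[-0.17,0,0.27]],"turn":[0,0,0,0]}'; python3 st.py;python3 -m inch '{"hand":[0,0,0,0],"delta_pos":[[-0.13,0,0.25],[-0.13,0,0.25],[-0.11,0,0.24],[-0.11,0,0.25]],"turn":[0,0,0,0]}'; python3 st.py
```

```text
t: 13.5
eef_pos: [620.7, 57.3, 255.3]
tcp_rot: [-3.142, 0.001, -2.942]
ft_force: [-0.5, -1.4, 3.9]
opening: 0.003
t 13.5 eef [620.7  57.3 255.3] rot [-3.142e+00  1.000e-03 -2.942e+00] cradle xy 78.3 0.4 F cr -0.76 -1.24 3.92 op 0.003
t: 13.9
eef_pos: [625.1, 58.4, 245.3]
tcp_rot: [3.141, -0.0, -2.942]
ft_force: [0.6, 0.6, 1.3]
opening: 0.004
t 13.9 eef [625.1  58.4 245.3] rot [ 3.141 -0.    -2.942] cradle xy 82.8 0.5 F cr 0.7 0.45 1.26 op 0.004
```

Force has faded to about 1 N near 1.33 rad, as it should at dead centre. A little farther and it should run on by itself.

```bash
python3 -m inch '{"hand":[0,0,0,0,0],"delta_pos":[[-0.1,0,0.25],[-0.08,0,0.25],[-0.06,0,0.25],[0,0,0],[0,0,0]],"turn":[0,0,0,0,0]}'; python3 st.py;
python3 - <<'E'
from h import *
p,d,c,W=cloud("side")
cv2.imwrite("pics/s5.png",cv2.resize(p[50:235,200:360],None,fx=3.5,fy=3.2,interpolation=cv2.INTER_CUBIC))
E
```

```text
t: 14.4
eef_pos: [627.3, 58.8, 238.0]
tcp_rot: [3.141, -0.0, -2.942]
ft_force: [0.1, -0.1, 0.7]
opening: 0.007
t 14.4 eef [627.3  58.8 238. ] rot [ 3.141 -0.    -2.942] cradle xy 85.1 0.5 F cr 0.11 -0.08 0.69 op 0.007
```

View pics/s5.png

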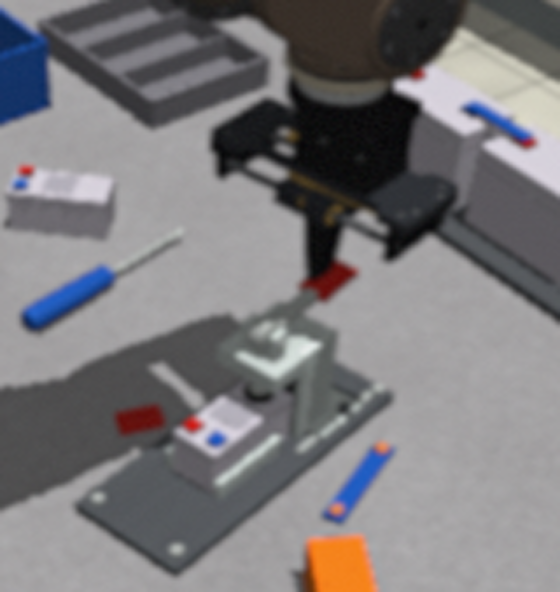

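The lever is nearly level. I'll lift clear and look.

```bash
python3 -m inch '{"hand":[0,0,0,0,0,0],"delta_pos":[[0,0,-0.5],[0,0,-1.5],[0,0,-3],[0,0,-3],[0,0,-3],[0,0,0]],"turn":[0,0,0,0,0,0]}'; python3 st.py;
cat > chk.py <<'E'
from h import *
yaw=.199;O=np.array([544,41.5]);cc,s=np.cos(yaw),np.sin(yaw)
p,d,c,W=cloud("side"); z=W[...,2]
cv2.imwrite("pics/s6.png",cv2.resize(p[50:235,200:360],None,fx=3.5,fy=3.2,interpolation=cv2.INTER_CUBIC))
X=(W[...,0]-O[0])*cc+(W[...,1]-O[1])*s; Y=-(W[...,0]-O[0])*s+(W[...,1]-O[1])*cc
col=p.astype(int); red=(col[...,2]>2*col[...,1]+20)&(abs(Y)<25)&(X>20)&(X<150)&(z>100)&(z<230)
x,zz=X[red],z[red]; print(red.sum(),x.min(),x.max(),zz.min(),zz.max(),"slope",np.polyfit(x,zz,1), "angle from hinge",np.arctan2(np.median(x)-18,np.median(zz)-136)+.1, np.median(x),np.median(zz))
m=(z>60)&(z<67)&(abs(Y)<26)&(X>-130)&(X<0); q=np.stack([X[m],Y[m]],1).astype(np.float32); print(np.percentile(q,[1,99],axis=0).round(1),cv2.minAreaRect(q))
E
python3 chk.py
```

```text
t: 15.05
eef_pos: [628.1, 58.8, 352.9]
tcp_rot: [-3.14, 0.007, -2.942]
ft_force: [0.3, 0.8, -0.0]
opening: 0.002
t 15.05 eef [628.1  58.8 352.9] rot [-3.14   0.007 -2.942] cradle xy 85.8 0.3 F cr 0.5 0.74 -0.04 op 0.002
73 76.58461894770232 116.6498490081702 144.97748581525752 155.59802447691368 slope [6.20353473e-02 1.45590108e+02] angle from hinge 1.47534083768931 97.29143534497952 151.69836468675499
[[-58.8 -22.3]
 [ -1.3  21. ]] ((-30.527793884277344, -0.5500888824462891), (44.61107635498047, 60.55357360839844), 89.59272003173828)
```

View pics/s6.png

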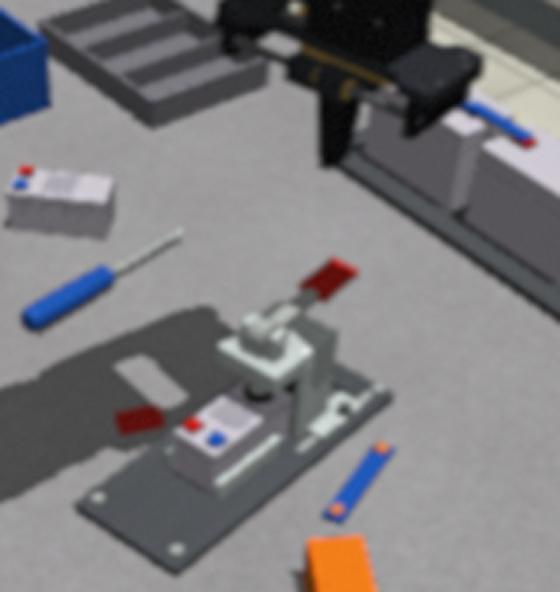

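The lever lies nearly level. Correcting for its half thickness gives about 1.53 rad, against 1.55 for shut. I'll do one independent check at rest with the gripper moved aside, and check the bystanders.

```bash
python3 -m inch '{"hand":[0,0,0,0,0,0,0,0],"delta_pos":[[3,0,-3],[4,0,-3],[4,0,0],[4,0,0],[4,0,0],[2,0,0],[0,0,0],[0,0,0]],"turn":[0,0,0,0,0,0,0,0]}'; python3 st.py; python3 chk.py; python3 - <<'E'
from h import *
f0=np.load("top.npz")['p']; f1,_=viewer.read_camera("top"); cv2.imwrite("pics/t7.png",f1)
a=np.load("side.npz"); p,d=viewer.read_camera("side"); W=unproj(d,viewer.get_calibration("side"))
for n,u0,v0,u1,v1 in [("spare",195,95,240,128),("screw",200,115,255,158),("cover",228,172,250,190),("link",288,183,318,218),("meter",132,120,190,158)]:
    x=cv2.absdiff(a['p'][v0:v1,u0:u1],p[v0:v1,u0:u1]); print(n,x.mean().round(2),(x.max(2)>60).sum())
cv2.imwrite("pics/s8.png",cv2.resize(p[120:220,230:320],None,fx=6,fy=6,interpolation=cv2.INTER_CUBIC))
E
```

```text
t: 15.9
eef_pos: [421.9, 17.2, 408.0]
tcp_rot: [3.142, 0.0, -2.943]
ft_force: [0.3, 1.1, -0.5]
opening: 0.004
t 15.9 eef [421.9  17.2 408. ] rot [ 3.142  0.    -2.943] cradle xy -124.5 0.3 F cr 0.48 1.07 -0.49 op 0.004
91 77.40742714005493 117.17772247940341 145.8193835983459 155.48878710909742 slope [1.08509039e-01 1.40820958e+02] angle from hinge 1.4771927572788857 96.15700221880469 151.3234071282476
[[-60.  -22.3]
 [ -0.8  20.5]] ((-29.928569793701172, -0.8935451507568359), (44.06488037109375, 60.76652908325195), 88.43061065673828)
spare 27.94 264
screw 11.94 87
cover 10.3 15
link 7.65 0
meter 7.49 0
```

View pics/s8.png

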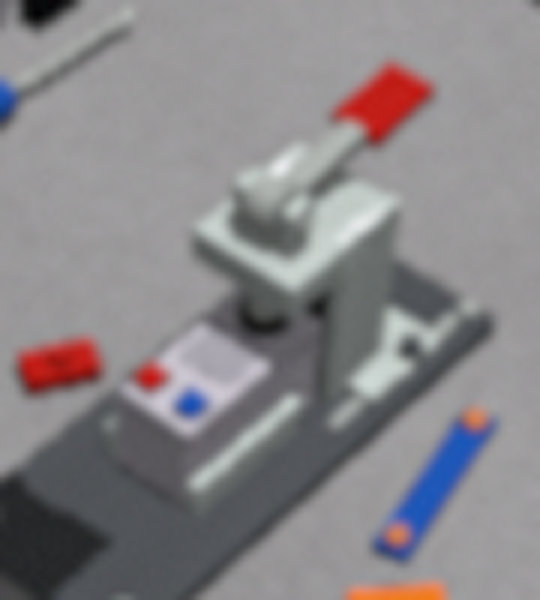

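View pics/t7.png

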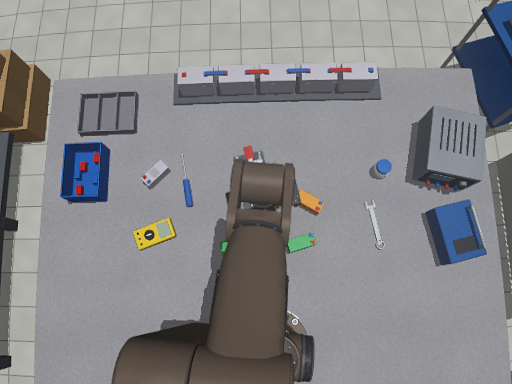

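The paddle's slope of 0.11 above level matches the shut stop (0.12), the pad sits on the module, and the bystanders are where they were. I'll hand the job in.

```bash
python3 -c "
from cell import ticket
print(ticket.job_done())"
```

```text
the job is handed in; nothing more can be done
None
```

The module is home against the stop with the cam lever down and clamped. I handed the job in at about 16 s of the 48 s; handing in gave no verdict.

- **Module:** I slid it about 44 mm with the closed fingers. It stopped firmly at the predicted place, with about 22 N total measured force at the most. After I backed off, its rear face measured cradle x ≈ -60 to -61.5, which puts the front at the stop face near +36.
- **Lever:** I pushed the paddle along its arc. Resistance jumped to about 7 N near 0.49 rad and faded to about 1 N by 1.33 rad. The lever then ran on by itself.
- **Last checks:** The paddle's slope of 0.11 above level matches the shut stop (0.12). The pad is on the module, and the gripper is clear with about zero wrist force. The bystanders look unmoved in the pictures.
- **Checks that disagreed or could not be made:**
  - One angle estimate read 1.48 rad, but only because it took the paddle's top face. Corrected for half the lever's thickness it is about 1.53.
  - One partial wrist view suggested the module was turned about 3° in the channel; the side view gave under 1°.
  - A picture comparison showed changes around the spare module, screwdriver and red cover. I put these down to the arm and its shadow.
  - I could not see the contact pin's position directly.

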